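# Seat the proud curler and start the warmer

## Task

One of the six curlers on the salon's warming tray stands higher than the rest: with the fingertips and without gripping it, push it gently down until it is fully home, level with the others. Then press the round start key on the timer box right down, let it come up again and withdraw. Leave the other curlers and keys alone, and neither lift nor shift anything else.

Things in the scene. Friction and masses are not known exactly. Their poses are not given: they have to be found in the camera images.
- tray: dark warming tray fixed to the table, deck 168 x 198 mm; origin under its centre at table height, x and y along the deck's sides, deck top 45 mm above the origin. Six equal curlers stand on it in two rows of three, 55 mm apart each way, at x = -10 and +45 mm, y = -55, 0, +55 mm in its frame
- proud_curler_top (a point): centre of the flat, closed 29 mm top of the pale lilac-grey curler that stands proud of the other five (any of the six places). The curler is 46 mm tall with a flared head; it starts 12 to 16 mm higher than the others; fully home its top is level with theirs, 52 mm above the deck, 97 mm above the table. It slides straight down on a stiff pin, yielding at about 4 N, stays where it is left, and stops hard when home. More than 40 N damages it
- proud_curler_seat: the fixed seat of the proud curler with the curler on it; origin at the centre of its foot, on the tray deck (45 mm above the table), z up
- proud_curler (a joint): how far the proud curler has been pushed down, m: starts at 0 to 0.004, fully home at 0.016; negative if it is pulled up
- curler_1: a seated curler, fixed, 29 mm across, its flat top 52 mm above its origin (centre of its foot, on the deck); not to be touched
- curler_2: a seated curler, fixed, 29 mm across, its flat top 52 mm above its origin (centre of its foot, on the deck); not to be touched
- curler_3: a seated curler, fixed, 29 mm across, its flat top 52 mm above its origin (centre of its foot, on the deck); not to be touched
- curler_4: a seated curler, fixed, 29 mm across, its flat top 52 mm above its origin (centre of its foot, on the deck); not to be touched
- curler_5: a seated curler, fixed, 29 mm across, its flat top 52 mm above its origin (centre of its foot, on the deck); not to be touched
- timer: pale timer box fixed to the table, 150 x 200 mm, deck top 45 mm above its origin (under its centre, at table height), x and y along its sides; three plain dark grey keys in a row at x = -30 mm, y = -60, 0, +60 mm in its frame, in any order, and a dark display window behind them
- start_key_top (a point): centre of the top of the round start key, 30 mm across, 12 mm proud of the timer deck (57 mm above the table)
- start_key (a joint): how far the round key is pressed, m: 0 up, 0.006 right down; sprung: starts to move at 1.5 N, right down at about 5 N, comes up by itself
- bar_key_top (a point): centre of the top of the bar-shaped key, 34 x 12 mm, as high as the round one; not to be pressed
- bar_key (a joint): how far the bar key is pressed, m, 0 up
- square_key_top (a point): centre of the top of the small square key, 15 x 15 mm, as high as the round one; not to be pressed
- square_key (a joint): how far the square key is pressed, m, 0 up
- clip_a: closed dark hair clip, 75 x 13 x 9 mm, lying on the tray deck in front of the curlers, long axis x; origin: centre of its underside
- clip_b: closed dark hair clip, 75 x 13 x 9 mm, lying on the table between tray and timer, long axis x; origin: centre of its underside
- spare_curler: loose curler standing on the table between tray and timer, 29 mm across, 46 mm tall; origin: centre of its underside
- comb: dark comb lying on the table near the robot, 190 x 30 x 6 mm, long axis x; origin: on the table under its middle
- brush: round hairbrush lying on the table near the robot, 200 mm long (axis x), 42 mm thick; origin: on the table under its middle
- tint_bowl: black bowl beyond the work, 110 mm across, 50 mm tall; origin: centre of its underside
- lotion: white bottle to the left of the work, 56 mm across, 150 mm tall; origin: centre of its underside
- cream_jar: squat jar to the right of the work, 70 mm across, 55 mm tall; origin: centre of its underside

How it is judged:
On the way, in this order (a step that is already met when the one before it is completed fails the run):
1. the proud curler is pushed home (value of joint proud_curler above 0.013 m), for 0.1 s.
2. the round start key is pressed down (value of joint start_key above 0.0045 m), for 0.02 s.
At the end, for the whole second after the job is handed in: The curler is within 3 mm of fully home, all three keys are up, and every loose thing lies at rest within 15 mm of where it began (value of joint proud_curler above 0.013 m and value of joint each of start_key, bar_key, square_key below 0.001 m and distance of each of clip_a, clip_b, spare_curler, comb, brush, tint_bowl, lotion, cream_jar from where it was at the start of the episode below 0.015 m and linear speed of each of clip_a, clip_b, spare_curler, comb, brush, tint_bowl, lotion, cream_jar below 0.02 m/s); the robot touches nothing.
It fails at once if another curler is touched with more than 3 N (contact force between any of the fingers, the arm and curler_1 above 3 N or contact force between any of the fingers, the arm and curler_2 above 3 N or contact force between any of the fingers, the arm and curler_3 above 3 N or contact force between any of the fingers, the arm and curler_4 above 3 N or contact force between any of the fingers, the arm and curler_5 above 3 N).
It fails at once if the bar or square key is pressed more than 2 mm, or the start key before the curler is home (value of joint any of bar_key, square_key above 0.002 m or (value of joint start_key above 0.003 m and value of joint proud_curler below 0.012 m)).
It fails at once if the curler is pulled up, or gripped (the grasp point sunk to its head) (value of joint proud_curler below -0.003 m or (horizontal distance between the grasp point and proud_curler_top below 0.015 m and z of the grasp point in the frame of proud_curler_top below 0.005 m)).
It fails at once if the curler is pushed with more than 40 N (contact force between any of the fingers, the arm and proud_curler_seat above 40 N).
It fails at once if a bystander is shifted or lifted more than 15 mm (distance of any of clip_a, clip_b, spare_curler, comb, brush, tint_bowl, lotion, cream_jar from where it was at the start of the episode above 0.015 m).
It also fails if it takes over 40 s, if anything falls off the work surface, if the arm or the gripper's body presses on something with over 40 N, if the wrist force passes 120 N, or if a joint passes its speed limit or range.

## Robot

A 6-joint arm with a two-finger parallel gripper is mounted at the origin on the work surface. World frame = base frame: x ahead of the robot, y to its left, z up, the work surface at z = 0. Lengths are in m, angles in rad, forces in N, time in s.
With the tool pointing down it reaches from about 0.375 to 0.9 m from the base axis. Payload 3.1 kg.
Tool frame: the origin (TCP) lies between the finger pads; the fingertips stand 25 mm ahead of it and the grasp point (between the pads) lies 6 mm ahead of it; x points along the fingers, y is the direction in which the jaws open and shut, and the axes are right-handed (so a half turn about x gives the same grasp; the last joint's range is limited). The gripper opens to 85 mm and grips with 20 to 120 N. Pads are 22 mm wide; open, the fingers measure 114 mm over their backs; the gripper's body (76 mm by 85 mm) begins 54 mm behind the grasp point. The pads swing forward as they close: fully open they stand 13 mm farther back than shut.
Start: joints at [-1.347, 0.527, 1.433, -0, 1.181, -0.178], TCP at [0.244, -0.575, 0.256] pointing down, gripper open.
Joint ranges: [-3.08, 3.08], [-0.75, 2.2], [0.22, 2.44], [-1.43, 4.57], [0, 2.65], [-2.85, 2.85]. Speed limits (rad/s): [2.79, 2.79, 3.14, 3.14, 3.14, 3.14].

## Interface

Orientations are given as a unit quaternion [x, y, z, w].
In Python, from station import manip, viewer, workorder gives the robot as it stands.
- The arm moves only by the shell command python3 -m crank 'ROWS' [FORCE]. ROWS is JSON, one flat list of numbers, 5 for each row, row after row: the opening, from 0 (shut) to 1 (fully open), then the shift along the world's x, y, z in mm, then the turn about the world's z in rad. A call has 1 to 10 rows; each row is the pose to reach, as a shift and turn from the pose commanded when the call began; what a row does not reach only later rows make up. A row lasts 1/8 s, in which the tool goes at most 62.5 mm and 10.7 degrees, less where a joint would pass 70% of its speed; a pose out of reach is approached as far as the arm can. A call with a gripper value outside its range is refused whole. The fingers move at their own pace and stop on an object; FORCE is the grip in N (left out, the last holds). Time passes only in rows, so rows that repeat a pose let the fingers close. It gives the time, the measured TCP pose, the force and the opening at its end, in the units of the state.
- manip.sense(): the state, without advancing time (a new reading comes with each control period).
- viewer.snapshot(name): name is "scene" or "top" or "wrist"; returns a dict with "img" (400x640x3 uint8, red, green, blue), "range_z" (400x640 float32, m along the optical axis (not along the pixel's ray), 0 where there is no reading), "fx", "fy", "cx", "cy" (pixels), "origin" and "attitude" of the camera in the world. Camera axes: x right, y down, z forward; pixel columns grow to the right and rows downward; lengths in m; the calibration is good to about 2 mm. A picture is of the moment at which its call begins.
- workorder.sign_off(): hands the job in, once; it reports no verdict.
The state is a dict: "t": time; "q": joint angles; "qd": joint speeds; "tau": joint torques, N m; "tcp_pos": TCP position; "tool_rot": TCP orientation; "force": force on the tool from outside, world axes, zero at the start; "ft_torque": the same for the moment, N m; "finger_gap": opening from 0.0 (shut) to 1.0 (fully open).
Only numpy, scipy, OpenCV 4.12 (cv2) and the standard library are available. Lean on these libraries where they do the work, as an engineer would, in place of code of your own. Each camera call takes 0.05 s, during which the arm holds its last target.

## Working session

There is one attempt and no reset: what is moved stays moved. The work goes in short steps, Python scripts to look and compute and a shell command to move; the robot and the scene stay as the last step left them, time stands still between calls to the robot, and variables do not carry over. Pictures are saved under pics/ and viewed, and the job is handed in when it is done.

```bash
ls; mkdir -p pics
cat > h.py <<'E'
import numpy as np, cv2
from scipy.spatial.transform import Rotation as R
from station import manip, viewer, workorder
def snap(n, f):
    d=viewer.snapshot(n); np.savez('pics/'+f+'.npz',**d); cv2.imwrite('pics/'+f+'.png',d['img'][:,:,::-1]); return d
def load(f): return dict(np.load('pics/'+f+'.npz'))
def att(d):
    a=np.array(d['attitude']); return a if a.shape==(3,3) else R.from_quat(a).as_matrix()
def cloud(d):
    z=d['range_z']; v,u=np.mgrid[:z.shape[0],:z.shape[1]]
    P=np.stack([(u-d['cx'])/d['fx']*z,(v-d['cy'])/d['fy']*z,z],-1)
    W=P@att(d).T+np.array(d['origin']); W[z==0]=np.nan; return W
E
python3 - <<'E'
from h import *
s=manip.sense(); print(s)
for n in ['scene','top','wrist']:
    d=snap(n,n+'0'); print(n,d['origin'],d['attitude'],d['fx'],d['cx'],d['cy'])
E
```

```text
pics
{'t': 0.0, 'q': array([-1.34751877e+00,  5.28482062e-01,  1.43390863e+00,  1.20981203e-05,
        1.18144229e+00, -1.78524159e-01]), 'qd': array([ 4.06802828e-04, -5.54613847e-04,  7.94923761e-04, -1.71111155e-03,
        4.02072556e-05,  6.01500980e-05]), 'tau': array([ 8.27916265e-04, -4.42346549e+01, -1.78023595e+01, -8.83570942e-05,
        8.47440708e-03, -1.22809240e-05]), 'tcp_pos': array([ 0.24428699, -0.57454601,  0.25532181]), 'tool_rot': array([-0.69287101, -0.14189496,  0.69289855, -0.14031103]), 'force': array([-0.72583387,  0.17256176, -0.2530331 ]), 'ft_torque': array([-0.04572183,  0.0372357 ,  0.04416185]), 'finger_gap': 1.000381270905701}
scene [1.31684722 0.86218226 1.12080884] [ 0.31769777  0.85412439 -0.38725337 -0.1399088 ] 474.80506781725285 320.8956736307369 203.99213724119937
top [0.45796443 0.01266753 1.03356569] [ 0.70981838 -0.70176161  0.04312829 -0.04276063] 370.4797461574369 316.9264386777884 202.14867588868117
wrist [ 0.3184413  -0.54275385  0.3725902 ] [ 0.82314324 -0.54461805 -0.0891115   0.13373676] 312.9006203112891 315.8673633205936 196.68462487120675
```

View pics/top0.png

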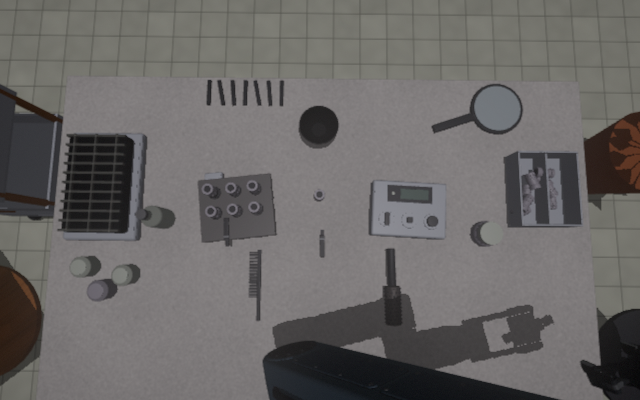

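View pics/scene0.png

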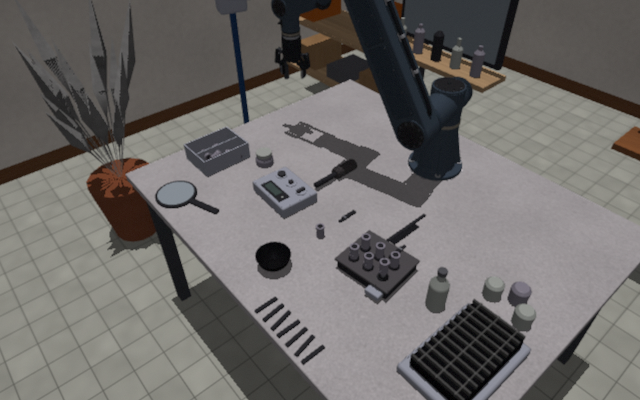

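The top view shows the tray around px (237,208) with six curlers, and the timer around (408,210). The round key is near (432,222), the square near (410,219) and the bar near (387,217). The scene view shows the same layout. Next I'll zoom in and measure.

Run:
```python
from h import *
d=load('top0'); W=cloud(d)
a=cv2.resize(d['img'][165:255,190:285],None,fx=6,fy=6,interpolation=cv2.INTER_CUBIC)[:,:,::-1]
b=cv2.resize(d['img'][170:250,360:455],None,fx=6,fy=6,interpolation=cv2.INTER_CUBIC)[:,:,::-1]
c=np.vstack([a,b])[:, :]; 
cv2.imwrite('pics/topz_a.png',a); cv2.imwrite('pics/topz_b.png',b)
z=W[...,2]
# curlers
m=((z>0.085)&(z<0.13)); m[:,:190]=0; m[:,285:]=0; m[:165]=0; m[255:]=0
n,l,st,ce=cv2.connectedComponentsWithStats(m.astype(np.uint8))
for i in range(1,n):
    k=l==i
    if k.sum()<5: continue
    print('curler',ce[i],k.sum(),W[k].mean(0).round(4),np.percentile(z[k],[10,50,90]).round(4))
m=((z>0.0515)&(z<0.07)); m[:,:365]=0; m[:,450:]=0; m[:175]=0; m[245:]=0
n,l,st,ce=cv2.connectedComponentsWithStats(m.astype(np.uint8))
for i in range(1,n):
    k=l==i
    if k.sum()<4: continue
    print('key',ce[i],st[i],k.sum(),W[k].mean(0).round(4),np.median(z[k]).round(4))
for nm,(u0,u1,lo,hi) in dict(tray=(190,290,.035,.051),timer=(365,450,.038,.051)).items():
    m=(z>lo)&(z<hi); m[:,:u0]=0;m[:,u1:]=0;m[:165]=0;m[255:]=0
    r=cv2.minAreaRect(W[m][:,:2].astype(np.float32)); print(nm,r,np.median(z[m]))
print('table',np.nanmedian(z[260:290,150:240]))
```

```text
curler [251.49514563 185.84466019] 103 [0.6122 0.1805 0.0988] [0.096  0.0993 0.1008]
curler [230.09708738 187.87378641] 103 [0.6063 0.2349 0.0987] [0.0963 0.099  0.1012]
curler [207.71969697 189.58333333] 132 [0.5995 0.2883 0.1103] [0.0895 0.1144 0.1164]
curler [253.23529412 206.99019608] 102 [0.5579 0.1742 0.099 ] [0.0971 0.0991 0.1017]
curler [231.65714286 209.03809524] 105 [0.552  0.2288 0.099 ] [0.0964 0.0991 0.1013]
curler [210.22641509 211.32075472] 106 [0.5456 0.2828 0.0989] [0.0963 0.0992 0.1012]
key [386.14035088 218.59649123] [384 212   5  13  57] 57 [ 0.5355 -0.1703  0.0579] 0.0582
key [408.8974359  219.46153846] [405 217   8   6  39] 39 [ 0.5339 -0.2305  0.0574] 0.058
key [431.69306931 221.08910891] [426 216  12  11 101] 101 [ 0.5303 -0.2903  0.0583] 0.0581
tray ((0.5621893405914307, 0.23060080409049988), (0.19974912703037262, 0.19797147810459137), 6.688897609710693) 0.046883464899718064
timer ((0.5631592869758606, -0.23297548294067383), (0.20080609619617462, 0.1501857191324234), 87.20390319824219) 0.0469840892585075
table 0.001805513546384585
```

Run:
```python
from h import *
d=load('scene0'); W=cloud(d); z=W[...,2]
a=cv2.resize(d['img'][220:300,325:425],None,fx=6,fy=6,interpolation=cv2.INTER_CUBIC)[:,:,::-1]
cv2.imwrite('pics/scz.png',a)
m=((z>0.085)&(z<0.13)); m[:,:330]=0; m[:,422:]=0; m[:225]=0; m[295:]=0
n,l,st,ce=cv2.connectedComponentsWithStats(m.astype(np.uint8))
for i in range(1,n):
    k=l==i
    if k.sum()>4: print(ce[i].round(1),k.sum(),W[k].mean(0).round(4),np.percentile(z[k],[50,90,97]).round(4))
```

```text
[365.1 236.9] 68 [0.5619 0.1765 0.0962] [0.0965 0.1001 0.1013]
[353.4 246.7] 74 [0.6166 0.1828 0.0959] [0.0964 0.0995 0.1022]
[379.6 245.9] 75 [0.5553 0.231  0.0954] [0.0967 0.0986 0.0997]
[394.6 254.9] 76 [0.5493 0.2852 0.0964] [0.0973 0.0995 0.1006]
[368.1 256. ] 75 [0.6102 0.2375 0.0961] [0.0966 0.1001 0.1008]
[383.3 263.9] 117 [0.6055 0.2928 0.1056] [0.1108 0.1148 0.1157]
```

View pics/topz_a.png

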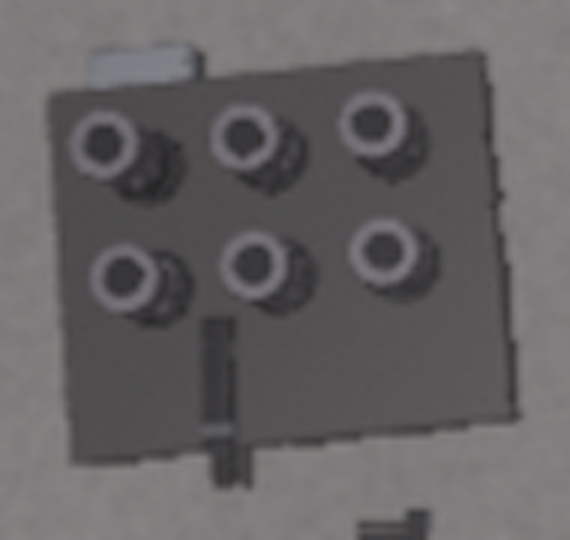

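View pics/topz_b.png

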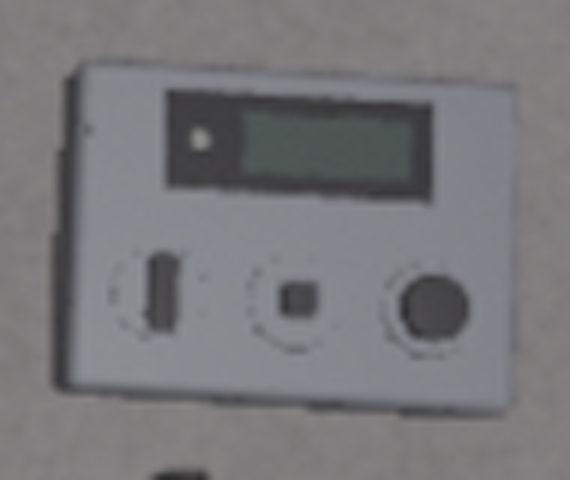

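```bash
python3 -m crank '[0,40,45,0,0, 0,90,95,0,0, 0,130,145,0,0, 0,170,195,0,0, 0,200,240,0,0, 0,220,280,0,0, 0,230,295,0,0, 0,230,295,0,0]' 20
python3 - <<'E'
from h import *
print(manip.sense()); d=snap('wrist','w1'); print(d['origin'],att(d).round(3))
W=cloud(d);print(W[...,2][::40,::64].round(3))
E
```

```text
t: 1.15
tcp_pos: [0.4748, -0.2798, 0.2563]
tool_rot: [-0.693, -0.142, 0.693, -0.142]
force: [-0.6, 0.1, -0.4]
finger_gap: 0.003
{'t': 1.15, 'q': array([-7.34980435e-01,  4.28214150e-01,  1.61937032e+00, -6.19442973e-04,
        1.09373756e+00,  4.32159603e-01]), 'qd': array([-0.04352852,  0.00386378, -0.0103017 , -0.0125398 , -0.00456024,
       -0.00896471]), 'tau': array([  1.27583753, -38.54363322, -16.25688136,   0.13017773,
         0.05293317,   0.05437754]), 'tcp_pos': array([ 0.47484747, -0.27980178,  0.25627192]), 'tool_rot': array([-0.69263347, -0.14165326,  0.69283363, -0.14203795]), 'force': array([-0.55001705,  0.1083273 , -0.36290288]), 'ft_torque': array([ 0.00043909, -0.01445503, -0.00362818]), 'finger_gap': 0.0026618259497069295}
[ 0.54886117 -0.24748202  0.37336279] [[ 0.393 -0.872 -0.292]
 [-0.92  -0.372 -0.126]
 [ 0.001  0.318 -0.948]]
[[-0.001 -0.    -0.001 -0.     0.045  0.045  0.     0.001 -0.001    nan]
 [-0.001 -0.001  0.001 -0.001  0.045  0.048  0.047 -0.001 -0.001  0.001]
 [-0.001 -0.001 -0.001 -0.001  0.047  0.046  0.046 -0.001 -0.002 -0.002]
 [-0.001 -0.001 -0.    -0.001  0.044  0.044  0.045 -0.002  0.001  0.025]
 [-0.    -0.002 -0.    -0.002 -0.001  0.043 -0.002 -0.     0.001  0.058]
 [-0.001 -0.001 -0.001  0.    -0.       nan -0.001  0.054  0.01   0.005]
 [-0.001 -0.    -0.002  0.036 -0.001 -0.    -0.001 -0.    -0.001  0.069]
 [-0.002 -0.001 -0.     0.041 -0.001  0.267  0.    -0.001 -0.001 -0.   ]
 [ 0.011 -0.002 -0.001  0.291  0.284  0.276  0.287  0.     0.001  0.   ]
 [ 0.044  0.014  0.306  0.303  0.31  -0.     0.288  0.305 -0.    -0.752]]
```

View wrist.

The zooms show six pale rings on the tray. The top-left one, at top-image px (207.7,189.6), is shifted and larger, so it is the proud one. On the timer the keys run bar, square, then the round key at (431.7,221).

View pics/w1.png

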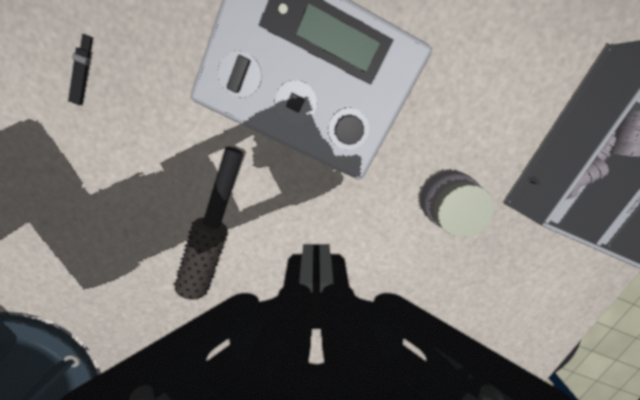

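Run:
```python
from h import *
d=load('w1');W=cloud(d);z=W[...,2]
m=((z>0.052)&(z<0.07)); m[210:]=0
n,l,st,ce=cv2.connectedComponentsWithStats(m.astype(np.uint8))
for i in range(1,n):
    k=l==i
    if k.sum()>40: print('key',ce[i].round(1),k.sum(),W[k].mean(0).round(4),np.median(z[k]).round(4))
# fingers
m=(z>.2)&(z<.35); print('finger lowest',np.percentile(z[m],[0,.5,2,10])); k=m&(z<np.percentile(z[m],5)); print(W[k].mean(0), np.argwhere(k).mean(0))
v,u=np.argwhere(m).T; print(v.min(),u[v<v.min()+4].mean(), W[m&(np.arange(400)[:,None]<v.min()+6)].mean(0))
```

```text
key [237.4  73.2] 503 [ 0.5351 -0.1732  0.056 ] 0.0561
key [593.8 142. ] 2643 [ 0.6123 -0.5201  0.062 ] 0.0622
key [294.5 102.1] 235 [ 0.5321 -0.2325  0.0562] 0.0562
key [348.9 129.2] 690 [ 0.5293 -0.292   0.0564] 0.0564
key [629.6 196.7] 338 [ 0.5829 -0.5978  0.0569] 0.057
key [466.7 198.8] 1098 [ 0.5122 -0.4404  0.0545] 0.0545
finger lowest [0.23431219 0.2399004  0.24942238 0.27793404]
[ 0.48215289 -0.27599217  0.2514905 ] [264.9680461  315.52383447]
244 315.5 [ 0.4838723  -0.27525288  0.23809758]
```

The wrist view has the round key at px (349,129), measured at (0.529,-0.292,0.056). The top view agrees to about 2 mm. The shut fingertips are at (316,245), with z about 0.234 m, roughly 25 mm below the TCP. Now to the tray.

```bash
python3 -m crank '[0,10,40,0,0, 0,20,95,0,0, 0,30,155,0,0, 0,40,215,0,0, 0,50,275,0,0, 0,60,335,0,0, 0,70,395,0,0, 0,80,450,0,0, 0,86,500,0,0, 0,86,530,0,0]'; python3 -m crank '[0,0,0,0,0, 0,0,0,0,0]'
python3 - <<'E'
from h import *
s=manip.sense(); print(s['tcp_pos'],s['q'].round(2),s['force'])
d=snap('wrist','w2');W=cloud(d);z=W[...,2]
m=((z>0.085)&(z<0.13)); 
n,l,st,ce=cv2.connectedComponentsWithStats(m.astype(np.uint8))
for i in range(1,n):
    k=l==i
    if k.sum()>40: 
        h=np.percentile(z[k],95); t=k&(z>h-.005)
        P=W[t]; c,r=cv2.minEnclosingCircle(P[:,:2].astype(np.float32)); print('c',ce[i].round(1),t.sum(),P.mean(0).round(4),np.median(P[:,2]).round(4),np.round(c,4),round(r,4))
E
```

```text
t: 2.45
tcp_pos: [0.5621, 0.2501, 0.2561]
tool_rot: [0.693, 0.141, -0.693, 0.141]
force: [-0.5, -0.6, 0.3]
finger_gap: 0.001
t: 2.7
tcp_pos: [0.5611, 0.2478, 0.256]
tool_rot: [-0.693, -0.14, 0.693, -0.141]
force: [-0.1, -0.3, 0.7]
finger_gap: 0.003
[0.56110244 0.24781384 0.25602945] [ 0.23  0.51  1.46 -0.    1.17  1.41] [-0.06975768 -0.33059146  0.65027761]
c [112.6 132.4] 300 [0.5362 0.4276 0.1248] 0.1248 [0.5316 0.4338] 0.0115
c [287.7 128.6] 954 [0.5997 0.2896 0.1124] 0.1124 [0.5992 0.2896] 0.0145
c [348.6 144.4] 816 [0.6059 0.2354 0.0966] 0.0967 [0.6055 0.2351] 0.0146
c [405.9 161.4] 793 [0.612  0.1812 0.0967] 0.0967 [0.6118 0.1807] 0.0146
c [274.  184.2] 730 [0.5455 0.2835 0.0965] 0.0966 [0.5449 0.2835] 0.0144
c [330.4 199.9] 695 [0.5517 0.2292 0.0966] 0.0966 [0.551  0.2289] 0.0145
c [384.8 215.1] 679 [0.5579 0.175  0.0966] 0.0967 [0.5576 0.1744] 0.0146
```

View pics/w2.png

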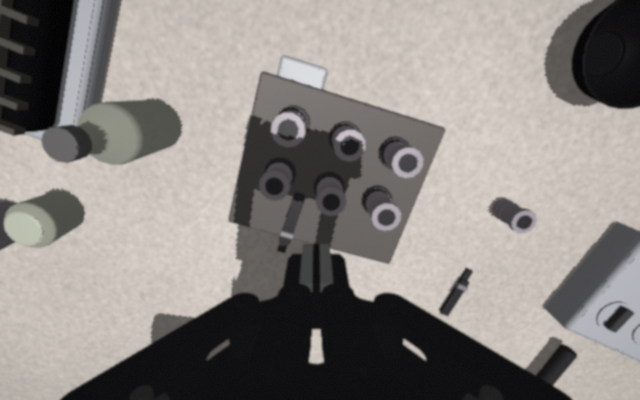

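The wrist view shows the proud curler's top at px (288,129), measured at (0.5995, 0.2896, 0.1125). The other five tops read 0.0966. That makes it about 15.8 mm proud, and the top view agrees within 1–2 mm. Next I move above it.

```bash
python3 -m crank '[0,15,15,0,0, 0,32,33,0,0, 0,38,40,0,0, 0,38,40,-20,0, 0,38,40,-50,0, 0,38,40,-75,0, 0,38,40,-90,0, 0,38,40,-90,0, 0,38,40,-90,0]'
python3 - <<'E'
from h import *
s=manip.sense(); print(s['tcp_pos'],s['force'], R.from_quat(s['tool_rot']).as_matrix().round(3))
d=snap('wrist','w3'); snap('scene','s3')
E
```

```text
t: 3.88
tcp_pos: [0.5992, 0.2897, 0.1674]
tool_rot: [0.694, 0.141, -0.692, 0.141]
force: [0.6, 0.5, 0.8]
finger_gap: 0.0
[0.59921816 0.28969873 0.16738803] [0.63755234 0.47173996 0.76314988] [[ 0.002  0.391 -0.921]
 [ 0.    -0.921 -0.391]
 [-1.     0.    -0.002]]
```

View pics/w3.png

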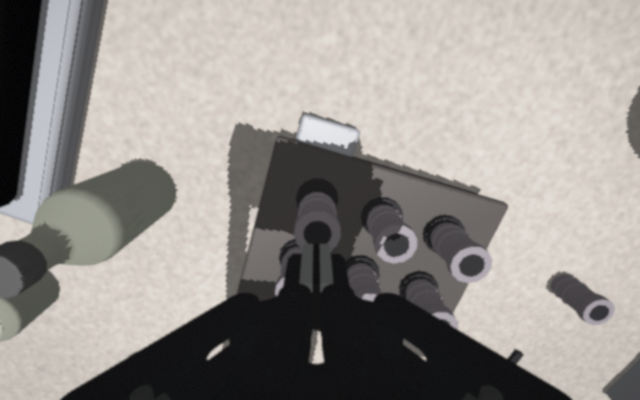

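The shut fingertips at px (317,245) are centred on the curler top at (317,225). The tips are at about 0.142, so contact should come after about 30 mm and home after about 45 mm.

```bash
python3 -m crank '[0,0,0,-10,0, 0,0,0,-20,0, 0,0,0,-26,0, 0,0,0,-29,0, 0,0,0,-31,0, 0,0,0,-33,0, 0,0,0,-35,0, 0,0,0,-35,0]'
```

```text
t: 4.97
tcp_pos: [0.5986, 0.2899, 0.1311]
tool_rot: [0.693, 0.141, -0.693, 0.141]
force: [0.2, 0.4, 0.0]
finger_gap: -0.0
```

Run:
```python
from h import *
s=manip.sense(); print(s['tcp_pos'],s['force'])
d=snap('wrist','w4'); e=snap('scene','s4')
cv2.imwrite('pics/s4z.png',cv2.resize(e['img'][190:300,320:440],None,fx=5,fy=5,interpolation=cv2.INTER_CUBIC)[:,:,::-1])
z=cloud(e)[...,2]; W=cloud(e)
k=(abs(W[...,0]-.60)<.025)&(abs(W[...,1]-.29)<.03)&(z>.06)&(z<.16); print(np.histogram(z[k],bins=np.arange(.06,.161,.005)))
```

```text
[0.59858403 0.28986023 0.13109541] [0.19035482 0.44613782 0.03833915]
(array([ 6, 13, 11,  5, 13, 11,  7,  8, 16, 20,  7, 10, 15, 15, 14,  8,  8,
       15, 23, 37]), array([0.06 , 0.065, 0.07 , 0.075, 0.08 , 0.085, 0.09 , 0.095, 0.1  ,
       0.105, 0.11 , 0.115, 0.12 , 0.125, 0.13 , 0.135, 0.14 , 0.145,
       0.15 , 0.155, 0.16 ]))
```

View pics/s4z.png

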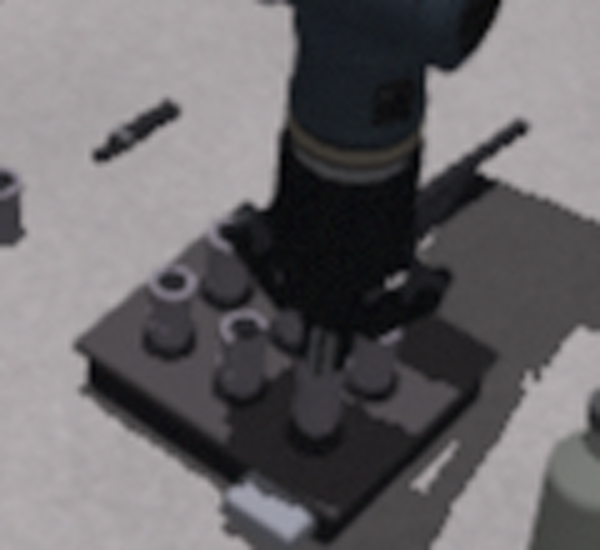

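View pics/w4.png

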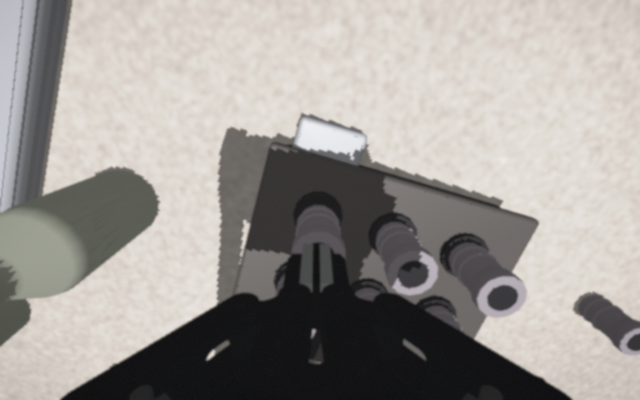

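The wrist and scene views show the tips on the curler head, at wrist px (317,245) and zoomed scene px (322,365). I'll continue in small steps and watch the force.

```bash
python3 -m crank '[0,0,0,-1.5,0, 0,0,0,-3,0, 0,0,0,-4.5,0, 0,0,0,-6,0]'
```

```text
t: 5.58
tcp_pos: [0.5993, 0.29, 0.1257]
tool_rot: [0.694, 0.141, -0.692, 0.141]
force: [0.7, -0.2, 3.6]
finger_gap: 0.001
```

```bash
python3 -m crank '[0,0,0,-1.5,0, 0,0,0,-3,0, 0,0,0,-3,0]'; python3 -m crank '[0,0,0,-1,0]'
```

```text
t: 5.95
tcp_pos: [0.599, 0.2899, 0.1223]
tool_rot: [0.693, 0.141, -0.692, 0.141]
force: [2.2, 0.9, 3.6]
finger_gap: 0.001
t: 6.08
tcp_pos: [0.5991, 0.29, 0.122]
tool_rot: [0.693, 0.141, -0.692, 0.141]
force: [0.7, -0.3, 10.3]
finger_gap: 0.001
```

The force has risen to 10 N at a tip height of 0.097, which is the hard stop. I'll press a touch more, then lift and check.

```bash
python3 -m crank '[0,0,0,-0.5,0, 0,0,0,-0.5,0]'; python3 -m crank '[0,0,0,3,0, 0,0,0,15,0, 0,0,0,40,0, 0,-10,-10,80,0, 0,-38,-40,120,0, 0,-38,-40,132,0, 0,-38,-40,132,0]'
python3 - <<'E'
from h import *
s=manip.sense(); print(s['tcp_pos'],s['force'])
d=snap('wrist','w5');W=cloud(d);z=W[...,2]
m=((z>0.085)&(z<0.13)); 
n,l,st,ce=cv2.connectedComponentsWithStats(m.astype(np.uint8))
for i in range(1,n):
    k=l==i
    if k.sum()>40: 
        h=np.percentile(z[k],95); t=k&(z>h-.005)
        P=W[t]; print('c',ce[i].round(1),t.sum(),P.mean(0).round(4),np.median(P[:,2]).round(4))
E
```

```text
t: 6.32
tcp_pos: [0.599, 0.29, 0.122]
tool_rot: [0.693, 0.141, -0.692, 0.141]
force: [2.1, 0.3, 8.8]
finger_gap: 0.001
t: 7.2
tcp_pos: [0.5609, 0.25, 0.2539]
tool_rot: [0.694, 0.141, -0.692, 0.141]
force: [0.5, -0.9, 0.1]
finger_gap: 0.004
[0.56088436 0.25003837 0.25387811] [ 0.4945751  -0.87402766  0.09989651]
c [114.2 133.6] 310 [0.5359 0.4275 0.1243] 0.1243
c [291.5 128.4] 866 [0.5996 0.2897 0.0966] 0.0967
c [351.4 146. ] 819 [0.6059 0.2354 0.0967] 0.0967
c [408.9 163.3] 800 [0.612  0.1812 0.0967] 0.0967
c [276.2 186. ] 742 [0.5455 0.2835 0.0965] 0.0966
c [332.8 201.9] 698 [0.5517 0.2293 0.0966] 0.0966
c [387.3 217.2] 682 [0.5577 0.1751 0.0965] 0.0966
```

View pics/w5.png

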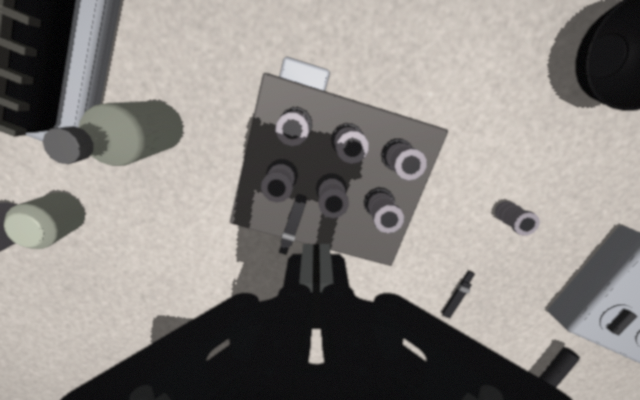

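All six tops now read 0.0966–0.0967, and the pushed one at px (291,128) is level. Now to the start key.

```bash
python3 -m crank '[0,-4,-30,0,0, 0,-8,-90,0,0, 0,-12,-150,0,0, 0,-16,-210,0,0, 0,-20,-270,0,0, 0,-24,-330,0,0, 0,-28,-390,0,0, 0,-31,-450,0,0, 0,-31,-505,0,0, 0,-31,-541,0,0]'; python3 -m crank '[0,0,0,-40,0, 0,0,0,-80,0, 0,0,0,-120,0, 0,0,0,-140,0, 0,0,0,-140,0, 0,0,0,-140,0]';  python3 - <<'E'
from h import *
s=manip.sense(); print(s['tcp_pos'],s['force'])
d=snap('wrist','w6');W=cloud(d);z=W[...,2]
m=((z>0.052)&(z<0.07)); m[260:]=0
n,l,st,ce=cv2.connectedComponentsWithStats(m.astype(np.uint8))
for i in range(1,n):
    k=l==i
    if k.sum()>40: print('key',ce[i].round(1),k.sum(),W[k].mean(0).round(4),np.median(z[k]).round(4))
E
```

```text
t: 8.5
tcp_pos: [0.5293, -0.2936, 0.2506]
tool_rot: [-0.692, -0.141, 0.694, -0.14]
force: [0.2, 0.1, -0.3]
finger_gap: 0.0
t: 9.25
tcp_pos: [0.5299, -0.2912, 0.1125]
tool_rot: [-0.693, -0.141, 0.693, -0.141]
force: [-0.6, 0.2, 0.7]
finger_gap: -0.002
[ 0.52991407 -0.29123449  0.11250939] [-0.60117232  0.16264104  0.72208741]
key [126.4 147. ] 1428 [ 0.5359 -0.1737  0.0559] 0.0561
key [226.1 191.7] 646 [ 0.5328 -0.2327  0.056 ] 0.0561
key [317.9 228.7] 1452 [ 0.5322 -0.2911  0.0562] 0.0563
```

View pics/w6.png

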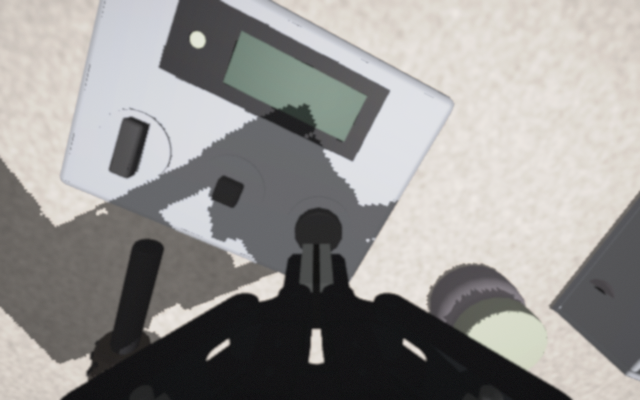

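The round key at px (318,229) is directly under the tips, 31 mm below them, with its centre within 2 mm. Now I press it.

```bash
python3 -m crank '[0,0,0,-15,0, 0,0,0,-26,0, 0,0,0,-30,0, 0,0,0,-32,0, 0,0,0,-34,0, 0,0,0,-36,0, 0,0,0,-36,0]'
```

```text
t: 10.18
tcp_pos: [0.5289, -0.2908, 0.0769]
tool_rot: [-0.693, -0.142, 0.693, -0.141]
force: [-2.8, 2.1, 4.8]
finger_gap: -0.002
```

```bash
python3 -m crank '[0,0,0,-1,0, 0,0,0,-2,0, 0,0,0,-2,0]'
```

```text
t: 10.55
tcp_pos: [0.5291, -0.2909, 0.076]
tool_rot: [-0.693, -0.141, 0.693, -0.141]
force: [-4.3, 3.0, 11.5]
finger_gap: -0.003
```

The force has reached 11.5 N with the tip at 0.051, so the key is on its stop. Withdrawing.

```bash
python3 -m crank '[0,0,0,3,0, 0,0,0,10,0, 0,0,0,30,0, 0,0,0,70,0, 0,-20,0,120,0, 0,-55,10,170,0, 0,-55,10,180,0, 0,-55,10,180,0]'
python3 - <<'E'
from h import *
s=manip.sense(); print(s['tcp_pos'],s['force'])
d=snap('wrist','w7');W=cloud(d);z=W[...,2]
m=((z>0.0515)&(z<0.07)); m[210:]=0
n,l,st,ce=cv2.connectedComponentsWithStats(m.astype(np.uint8))
for i in range(1,n):
    k=l==i
    if k.sum()>40: print('key',ce[i].round(1),k.sum(),W[k].mean(0).round(4),np.median(z[k]).round(4))
d=snap('top','t7'); W=cloud(d); z=W[...,2]
for n,(v,u) in dict(proud=(189,208)).items(): print(np.median(z[v-2:v+3,u-2:u+3]))
a=load('top0')['img'].astype(int); df=abs(a-d['img']).max(2); df[:, :]; print(df[70:260,60:365].max(), np.argwhere(df[70:260,60:365]>60).mean(0)+[70,60])
E
```

```text
t: 11.55
tcp_pos: [0.4757, -0.2822, 0.2556]
tool_rot: [0.694, 0.14, -0.692, 0.142]
force: [0.6, 0.1, -0.4]
finger_gap: -0.001
[ 0.47569217 -0.2822121   0.255643  ] [ 0.58330953  0.08854187 -0.44063728]
key [233.5  73.9] 509 [ 0.535  -0.1732  0.056 ] 0.0562
key [591.8 138.5] 2805 [ 0.6154 -0.52    0.0617] 0.0619
key [290.9 102.5] 248 [ 0.5321 -0.2325  0.056 ] 0.0561
key [345.3 129.5] 692 [ 0.5293 -0.2919  0.0564] 0.0564
key [627.6 194.2] 425 [ 0.5852 -0.5978  0.0568] 0.0572
key [463.6 198.7] 1112 [ 0.5123 -0.4402  0.0545] 0.0545
0.09970233013475249
77 [190.58333333 210.5       ]
```

View pics/w7.png

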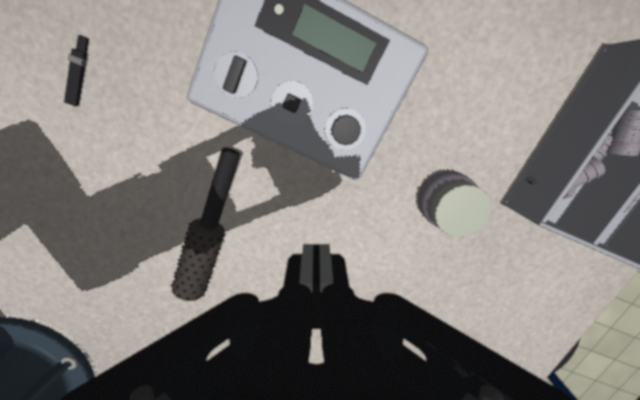

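View pics/t7.png

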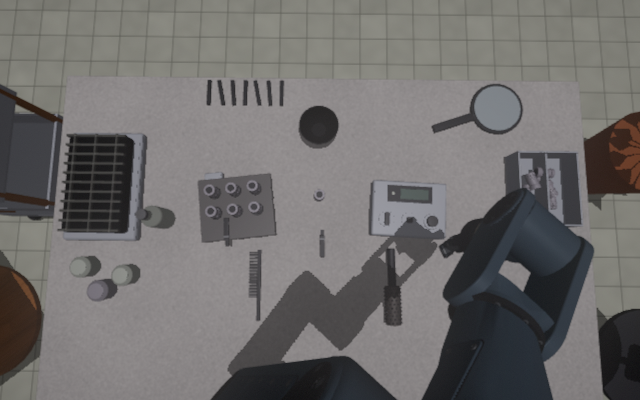

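In the wrist view all keys are up: the round one at px (345,129) reads z 0.0564, the same as before the press. In the top view the only change around the tray is at the pushed curler, near (210,190). The bystanders have not moved, and the arm is clear.

```bash
python3 -m crank '[0,0,0,0,0, 0,0,0,0,0, 0,0,0,0,0]'; python3 -c "
from station import workorder; print(workorder.sign_off())"
```

```text
t: 12.02
tcp_pos: [0.4745, -0.2811, 0.2541]
tool_rot: [-0.693, -0.141, 0.693, -0.141]
force: [0.2, 0.1, 0.3]
finger_gap: -0.005
the job is handed in; nothing more can be done
None
```

I pushed the proud curler fully home, pressed the round start key right down and let it come up, then withdrew and handed the job in after about 12 s. The hand-in gives no verdict, so these are my own checks.

- **Curler:** it was the corner one at about (0.600, 0.290) m, standing about 16 mm high. I pushed it down with shut fingertips until the hard stop. The highest force I read was about 10 N, against the 40 N limit. Its top now reads 0.0967 m, level with the other five at 0.0966–0.0967 m.
- **Start key:** it went down about 6 mm onto its stop. The tool read about 11.5 N vertically and about 5 N sideways. After I withdrew, all three keys read 0.056 m high, as before the press.
- **Other things:** comparing pictures from before and after, the only change around the tray was the pushed curler. The cream jar moved less than 0.5 mm by measurement. The brush looks unmoved in both views. At the end the arm was clear of everything and the tool force read about zero.

**Disagreement between cameras:** the top camera read heights about 2 mm higher than the wrist camera, and their positions differed by about 1–2 mm. That is within the stated calibration.

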